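# Check returned torches back into the spring-clip rack

## Robot

A 7-joint arm with a two-finger parallel gripper is mounted at the origin on the work surface. World frame = base frame: x ahead of the robot, y to its left, z up, the work surface at z = 0. Lengths are in m, angles in rad, forces in N, time in s.
With the tool pointing down it reaches from about 0.4 to 0.875 m from the base axis. Payload 19.3 kg.
Tool frame: the origin (TCP) lies on the centre line of the jaws, within the pads' length; the fingertips stand 22 mm ahead of it and the grasp point (between the pads) lies 3 mm ahead of it; z points along the fingers, y is the direction in which the jaws open and shut (so a half turn about z gives the same grasp; the last joint's range is limited). The gripper opens to 85 mm and grips with 20 to 120 N. Pads are 22 mm wide; open, the fingers measure 114 mm over their backs; the gripper's body (76 mm by 85 mm) begins 54 mm behind the grasp point. The pads swing forward as they close: fully open they stand 13 mm farther back than shut.
Start: joints at [1.066, 0.521, -0.036, 1.599, 0.021, 1.021, -0.113], TCP at [0.263, -0.567, 0.253] pointing down, gripper open.
Joint ranges: [-2.91, 2.91], [-0.3, 2.13], [-1.5, 1.42], [0.17, 2.43], [-1.26, 4.41], [0.16, 1.93], [-2.52, 2.52]. Speed limits (rad/s): [1.89, 1.89, 2.39, 2.39, 3.01, 3.01, 3.01].

## Interface

Orientations are given as [roll, pitch, yaw] about the fixed x, y, z axes, in that order (R = Rz(yaw) Ry(pitch) Rx(roll)).
In Python, from plant import arm, vision gives the robot as it stands. The module is installed in compiled form; this text tells all that it offers.
- The arm moves only by the tool drive_tool, never from a script. Its argument "motion" is a list of rows, each a list of 3 entries, a list of its own where there are three numbers: the shift along the tool's x, y, z in units of 40 mm (1.0 is 40 mm), then the turn, a rotation vector about the tool's x, y, z in units of 5 degrees (1.0 is 5 degrees), then the finger opening in mm, from 0 to 85.4. A call has exactly 10 rows; each row shifts and turns the commanded pose from where the row before left it, along the tool's axes as they then stand; what a row does not reach is not made up. A row lasts 1/10 s, in which the tool goes at most 50 mm and 8.59 degrees, less where a joint would pass 70% of its speed; a pose out of reach is approached as far as the arm can. A call is refused whole if a number of a shift passes 1 or a number of a turn 1, either way. A call with a gripper value outside its range is refused whole. The fingers move at their own pace and stop on an object; the grip force is fixed at half the most. Time passes only in rows, so rows that do not move let the fingers close, or fill a call up. It gives the time, the measured TCP pose, the force and the opening at its end, in the units of the state.
- arm.get_obs(): the state, without advancing time (a new reading comes with each control period).
- vision.capture(name): name is "scene" or "top" or "wrist"; returns a dict with "frame" (384x512x3 uint8, blue, green, red), "fx", "fy", "cx", "cy" (pixels), "extrinsics" (4x4, takes a point from camera to world coordinates). Camera axes: x right, y up, looking along -z (the intrinsics and any distortion apply to the point x, -y, -z); pixel columns grow to the right and rows downward; lengths in m; the calibration is good to about 2 mm. The wrist camera is an equidistant fisheye: a pixel r from the principal point sees the ray r / f radians off the axis. A picture is of the moment at which its call begins. There is no depth.
- arm.close_job(): hands the job in, once; it reports no verdict.
The state is a dict: "t": time; "joints": joint angles; "qvel": joint speeds; "effort": joint torques, N m; "ee_pos": TCP position; "ee_rot": TCP orientation; "wrist_force": force on the tool from outside, world axes, zero at the start; "moment": the same for the moment, N m; "finger_gap": finger opening in m.
Only numpy, scipy, OpenCV 4.12 (cv2) and the standard library are available. Lean on these libraries where they do the work, as an engineer would, in place of code of your own. Each camera call takes 0.05 s, during which the arm holds its last target. There are 200 camera calls.

## Task

Check the returned torches back in at the hire depot's counter: first press the white key on the terminal to open the return, then press every torch on the counter sideways into the spring clips of its own colour on the rack until it snaps fully home. Only when all of them are clipped and let go, press the black key to count them and after it the orange key to close the return; press the keys one at a time, each fully down and released again. Leave the other things on the counter where they are.

Things in the scene. Friction and masses are not known exactly. Their poses are not given: they have to be found in the camera images.
- rail: the return rack's aluminium rail, 140 x 440 x 12 mm, fixed; origin under its centre, y along it. On it stand five coloured clip stations 78 mm apart, in an order that varies; all turn with the rail. Each has a base plate 108 x 60 mm, 24 mm above the counter, and two pairs of steel spring jaws, open to the top, with a saddle under each pair.
- torch_red: loose stick torch, may be absent: aluminium barrel 20 mm in diameter, 150 mm long along its own x, with a red square switch block (28 x 28 mm, 40 mm long) round its middle, about 0.14 kg. Origin at its centre, on the barrel's axis, 14 mm up when it lies on the counter on any face of its block. Grip it across the block.
- torch_yellow: loose stick torch, may be absent: aluminium barrel 20 mm in diameter, 150 mm long along its own x, with a yellow square switch block (28 x 28 mm, 40 mm long) round its middle, about 0.14 kg. Origin at its centre, on the barrel's axis, 14 mm up when it lies on the counter on any face of its block. Grip it across the block.
- torch_green: loose stick torch, may be absent: aluminium barrel 20 mm in diameter, 150 mm long along its own x, with a green square switch block (28 x 28 mm, 40 mm long) round its middle, about 0.14 kg. Origin at its centre, on the barrel's axis, 14 mm up when it lies on the counter on any face of its block. Grip it across the block.
- torch_blue: loose stick torch, may be absent: aluminium barrel 20 mm in diameter, 150 mm long along its own x, with a blue square switch block (28 x 28 mm, 40 mm long) round its middle, about 0.14 kg. Origin at its centre, on the barrel's axis, 14 mm up when it lies on the counter on any face of its block. Grip it across the block.
- torch_purple: loose stick torch, may be absent: aluminium barrel 20 mm in diameter, 150 mm long along its own x, with a purple square switch block (28 x 28 mm, 40 mm long) round its middle, about 0.14 kg. Origin at its centre, on the barrel's axis, 14 mm up when it lies on the counter on any face of its block. Grip it across the block.
- clip_red_home (a point): where the red torch's centre lies when home, 60 mm above the counter; x along the clipped barrel (either end first), y along the rail, z up. Jaw pairs 38 mm either way along x, 56 mm free between them for block and fingers, jaw tops 21 mm above this point. Push the barrel straight down: it touches the jaws 19 mm above home, takes about 13 N, snaps onto the saddles; it needs as much to pull out.
- clip_yellow_home (a point): where the yellow torch's centre lies when home, 60 mm above the counter; x along the clipped barrel (either end first), y along the rail, z up. Jaw pairs 38 mm either way along x, 56 mm free between them for block and fingers, jaw tops 21 mm above this point. Push the barrel straight down: it touches the jaws 19 mm above home, takes about 13 N, snaps onto the saddles; it needs as much to pull out.
- clip_green_home (a point): where the green torch's centre lies when home, 60 mm above the counter; x along the clipped barrel (either end first), y along the rail, z up. Jaw pairs 38 mm either way along x, 56 mm free between them for block and fingers, jaw tops 21 mm above this point. Push the barrel straight down: it touches the jaws 19 mm above home, takes about 13 N, snaps onto the saddles; it needs as much to pull out.
- clip_blue_home (a point): where the blue torch's centre lies when home, 60 mm above the counter; x along the clipped barrel (either end first), y along the rail, z up. Jaw pairs 38 mm either way along x, 56 mm free between them for block and fingers, jaw tops 21 mm above this point. Push the barrel straight down: it touches the jaws 19 mm above home, takes about 13 N, snaps onto the saddles; it needs as much to pull out.
- clip_purple_home (a point): where the purple torch's centre lies when home, 60 mm above the counter; x along the clipped barrel (either end first), y along the rail, z up. Jaw pairs 38 mm either way along x, 56 mm free between them for block and fingers, jaw tops 21 mm above this point. Push the barrel straight down: it touches the jaws 19 mm above home, takes about 13 N, snaps onto the saddles; it needs as much to pull out.
- key_white (a joint): the white key (opens the return): travel in m, 0 up, 0.006 fully down; it springs back; about 5 N holds it fully down. It counts as pressed beyond 0.0045.
- key_white_top (a point): centre of the top of the white key: a round cap 36 mm in diameter in a steel collar of 52 mm, pressed straight down; up, it stands 6 mm above its collar and 18 mm above the grey fixed terminal (150 x 230 x 45 mm). x away from the robot; the keys are 68 mm apart along y: white at the left as seen from the robot, black in the middle, orange at the right.
- key_black (a joint): the black key (counts): travel in m, 0 up, 0.006 fully down; it springs back; about 5 N holds it fully down. It counts as pressed beyond 0.0045.
- key_black_top (a point): centre of the top of the black key: a round cap 36 mm in diameter in a steel collar of 52 mm, pressed straight down; up, it stands 6 mm above its collar and 18 mm above the grey fixed terminal (150 x 230 x 45 mm). x away from the robot; the keys are 68 mm apart along y: white at the left as seen from the robot, black in the middle, orange at the right.
- key_orange (a joint): the orange key (closes the return): travel in m, 0 up, 0.006 fully down; it springs back; about 5 N holds it fully down. It counts as pressed beyond 0.0045.
- key_orange_top (a point): centre of the top of the orange key: a round cap 36 mm in diameter in a steel collar of 52 mm, pressed straight down; up, it stands 6 mm above its collar and 18 mm above the grey fixed terminal (150 x 230 x 45 mm). x away from the robot; the keys are 68 mm apart along y: white at the left as seen from the robot, black in the middle, orange at the right.
- tape_measure: yellow tape measure, 60 x 35 x 56 mm; origin under its centre. A bystander, to be left alone.
- tape_roll: blue roll of tape, 90 mm across, 24 mm high; origin under its centre. A bystander, to be left alone.
- mug: white mug, 80 mm across, 92 mm high; origin under its centre. A bystander, to be left alone.
- spray_can: red spray can, 58 mm across, 190 mm high; origin under its centre. A bystander, to be left alone.
- screwdriver: orange screwdriver lying down; origin at its underside. A bystander, to be left alone.
- carton: cardboard carton, 80 x 70 x 50 mm; origin under its centre. A bystander, to be left alone.
- padlock: brass padlock, 50 x 24 x 76 mm, upright; origin under its centre. A bystander, to be left alone.
Things that resemble listed ones, but are neither listed nor needed, are in the scene too. Leave any pink look-alike of the torch_purple alone. What is shaped like the torch_red but pink is not meant.

How it is judged:
By the outcome, as a careful person would: the job done as asked, in the order asked, and still so for the second after the job is handed in, with the robot touching nothing.
Of torch_red, torch_yellow, torch_green, torch_blue, torch_purple only 3 to 5 are there at a start; the rules pass over those that are not, and their reading is None.
At some moment in a run one of torch_red, torch_yellow, torch_green, torch_blue, torch_purple may be knocked a few centimetres aside while the robot is not near it.
Once in a run the grip may slacken for a moment while it holds something.
It also fails if it takes over 210 s, if anything falls off the work surface, if the arm or the gripper's body presses on something with over 40 N, if the wrist force passes 120 N, or if a joint passes its speed limit or range.

## Working session

There is one attempt and no reset: what is moved stays moved. The work goes in short steps, Python scripts to look and compute and a tool call to move; the robot and the scene stay as the last step left them, time stands still between calls to the robot, and variables do not carry over. Pictures are saved under pics/ and viewed, about 12 in all and at most 16, crops included, and the job is handed in when it is done.

Besides the shell and the picture viewer there is one more tool, called after "Call:" as name(argument=value, ...) on one line, values as JSON. drive_tool: Moves the arm, as the interface text tells. Its arguments: {"type":"object","properties":{"motion":{"type":"array","items":{"type":"array"}}},"required":["motion"]}

```bash
mkdir -p pics
cat > h.py <<'E'
import numpy as np, cv2
from plant import arm, vision
def cap(n,fn=None):
    c=vision.capture(n)
    if fn: cv2.imwrite('pics/'+fn,c['frame'])
    return c
def ray(c,u,v,fish=False):
    x=(u-c['cx'])/c['fx'];y=(v-c['cy'])/c['fy']
    if fish:
        r=np.hypot(x,y); d=np.array([x/r*np.sin(r),-y/r*np.sin(r),-np.cos(r)]) if r>1e-9 else np.array([0,0,-1.])
    else: d=np.array([x,-y,-1.])
    E=np.array(c['extrinsics']); return E[:3,3],E[:3,:3]@d
def onz(c,u,v,z,fish=False):
    o,d=ray(c,u,v,fish); return o+d*(z-o[2])/d[2]
E
python3 - <<'E'
from h import *
a=cap('top','top0.png');b=cap('scene','scene0.png')
for c in(a,b): print({k:c[k] for k in c if k!='frame'})
cv2.imwrite('pics/both.png',np.vstack([a['frame'],b['frame']])[:, :] if 0 else a['frame'])
print(arm.get_obs())
E
```

```text
{'fx': 370.23256684491037, 'fy': 370.23256684491037, 'cx': 257.1942923414177, 'cy': 192.43470733049494, 'extrinsics': array([[ 0.02645409,  0.9769485 , -0.21182968,  0.23632789],
       [-0.99963054,  0.02452976, -0.01170755, -0.03236199],
       [-0.00624154,  0.21206113,  0.97723647,  1.0459145 ],
       [ 0.        ,  0.        ,  0.        ,  1.        ]])}
{'fx': 350.2231502842438, 'fy': 350.2231502842438, 'cx': 252.83816397345228, 'cy': 188.47606945593995, 'extrinsics': array([[ 0.53481315, -0.5402041 ,  0.64973412,  1.08069374],
       [ 0.84493158,  0.34926644, -0.40509701, -0.38389462],
       [-0.00809526,  0.76563208,  0.64322779,  0.65754555],
       [ 0.        ,  0.        ,  0.        ,  1.        ]])}
{'t': 0.1, 'joints': array([ 1.06583032,  0.52194598, -0.03631608,  1.59990797,  0.0211986 ,
        1.02109848, -0.11281435]), 'qvel': array([ 0.00051309, -0.00133522, -0.00222336, -0.00177862, -0.00020509,
       -0.00061669, -0.00087708]), 'effort': array([ 5.83021130e-03, -9.28496003e+01,  1.98525421e+00, -3.70539558e+01,
        1.82613661e-02,  5.26346281e-03,  1.11434846e-05]), 'ee_pos': array([ 0.26310697, -0.56663681,  0.25280406]), 'ee_rot': array([-3.14062037e+00,  7.13689825e-05,  4.34729360e-01]), 'wrist_force': array([ 0.04526753, -0.20762622,  1.39831536]), 'moment': array([ 0.00158265, -0.05167065, -0.05043657]), 'finger_gap': 0.08521573378568435}
```

View pics/top0.png

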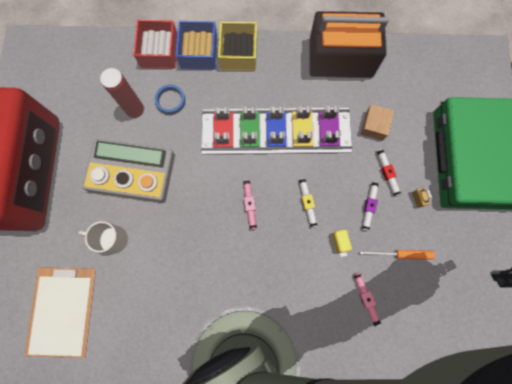

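View pics/scene0.png

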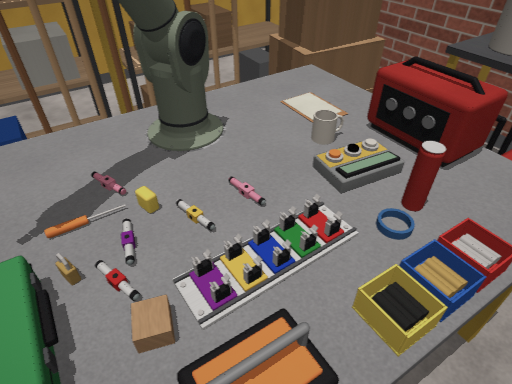

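The top view shows the torches present: red (389,172), purple (371,206) and yellow (308,203). The look-alikes are the pinks at (250,205) and (368,299), the yellow tape measure (343,242), the orange screwdriver (415,254), and the red can and blue ring. The stations run red, green, blue, yellow, purple at (223–330,128). The keys are at (99,174), (123,179) and (147,182). Next I measure these and check them in one crop.

```bash
cat >> h.py <<'E'
HUE={'red':[(0,6),(174,180)],'yellow':[(22,34)],'green':[(50,75)],'blue':[(105,125)],'purple':[(135,158)]}
def mask(img,col,smin=120,vmin=50):
    h=cv2.cvtColor(img,cv2.COLOR_BGR2HSV);m=0
    for lo,hi in HUE[col]: m=m|cv2.inRange(h,(lo,smin,vmin),(hi,255,255))
    return m
def blobs(img,col,amin=15,**k):
    n,l,s,c=cv2.connectedComponentsWithStats(mask(img,col,**k)); return [(c[i].round(1),int(s[i,4]),s[i,:4],l==i) for i in range(1,n) if s[i,4]>=amin]
E
python3 - <<'E'
from h import *
for n in('top','scene'):
  c={'top':cap('top','t1.png')}.get(n) if n=='top' else cap('scene')
  for col in HUE:
    for b in blobs(c['frame'],col):
      print(n,col,b[0],b[1],b[2],'z14',onz(c,*b[0],.022).round(3)[:2],'z24',onz(c,*b[0],.024).round(3)[:2])
c=cap('top')
for p in((99,174),(123,179),(147,182)): print(p,onz(c,*p,.063).round(3))
f=c['frame'][90:240,190:440]; cv2.imwrite('pics/c1.png',cv2.resize(f,None,fx=3.2,fy=3.2,interpolation=cv2.INTER_CUBIC))
E
```

```text
top red [153.9  36. ] 658 [134  20  42  45] z14 [0.95  0.315] z24 [0.948 0.315]
top red [163.6  66.6] 20 [159  66  11   2] z14 [0.845 0.277] z24 [0.844 0.276]
top red [119.   84.9] 29 [111  79  13  11] z14 [0.781 0.407] z24 [0.78  0.406]
top red [ 16.  156.3] 3874 [  0  88  58 142] z14 [0.548 0.683] z24 [0.547 0.681]
top red [223.6 129.2] 353 [214 113  19  34] z14 [0.646 0.084] z24 [0.645 0.083]
top red [388.4 171.7] 141 [382 165  14  15] z14 [ 0.528 -0.393] z24 [ 0.528 -0.393]
top red [ 47.1 190.2] 55 [ 44 171   7  40] z14 [0.45  0.577] z24 [0.449 0.576]
top yellow [237.4  48.1] 659 [219  23  37  47] z14 [0.913 0.053] z24 [0.912 0.053]
top yellow [301.6 125.4] 282 [293 114  19  26] z14 [ 0.663 -0.145] z24 [ 0.663 -0.145]
top yellow [303.8 143.6] 64 [294 139  19   7] z14 [ 0.607 -0.152] z24 [ 0.606 -0.152]
top yellow [125.8 180.5] 747 [ 85 163  79  33] z14 [0.484 0.356] z24 [0.483 0.355]
top yellow [307.5 201.8] 125 [302 195  12  15] z14 [ 0.435 -0.162] z24 [ 0.434 -0.162]
top yellow [341.2 241.1] 248 [333 230  18  22] z14 [ 0.327 -0.254] z24 [ 0.327 -0.254]
top green [478.3 152.5] 7
[... 4719 characters left out ...]

scene green [ 19.4 326.8] 4821 [  0 256  51 128] z14 [ 0.545 -0.584] z24 [ 0.546 -0.583]
scene blue [ 10.3 130.6] 557 [  0 116  27  30] z14 [-0.299 -0.536] z24 [-0.294 -0.536]
scene blue [395.  223.5] 594 [377 209  37  30] z14 [0.748 0.243] z24 [0.749 0.241]
scene blue [269.7 253.4] 614 [248 235  47  39] z14 [ 0.657 -0.076] z24 [ 0.658 -0.077]
scene blue [444.6 273.7] 2123 [400 239  86  83] z14 [0.909 0.213] z24 [0.909 0.211]
scene purple [127.7 237.9] 144 [121 231  14  17] z14 [ 0.431 -0.338] z24 [ 0.433 -0.338]
scene purple [210.9 286.2] 691 [189 262  48  48] z14 [ 0.663 -0.231] z24 [ 0.664 -0.231]
(99, 174) [0.49  0.416 0.063]
(123, 179) [0.478 0.349 0.063]
(147, 182) [0.471 0.282 0.063]
```

View pics/c1.png

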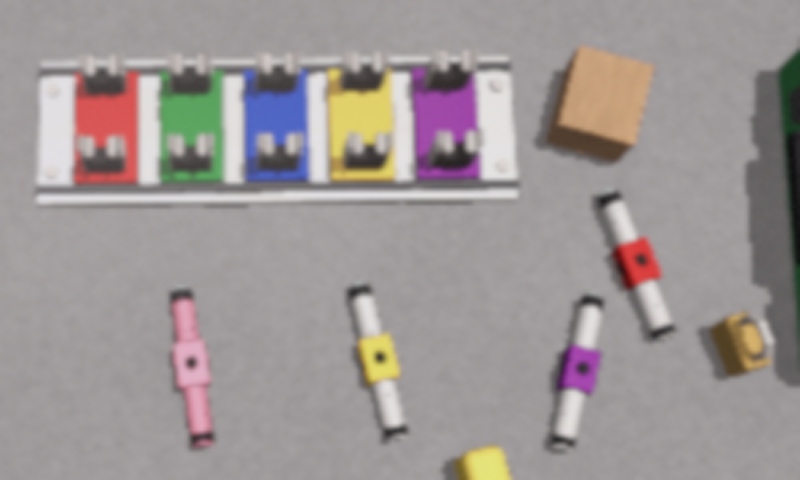

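The crop confirms the choice: yellow, red and purple are true torches (white barrel, coloured block), and both pink sticks are all pink. No green or blue torch is seen. I set out for the white key.

Call:
drive_tool(motion=[[[0.8, 0, 0], [0, 0, 1], 0], [[0.8, 0, 0], [0, 0, 1], 0], [[0.8, 0, 0], [0, 0, 1], 0], [[0.8, 0, 0], [0, 0, 1], 0], [[0.8, 0, 0], [0, 0, 1], 0], [[0.3, -0.9, 0], [0, 0, 0], 0], [[0.3, -0.9, 0], [0, 0, 0], 0], [[0.3, -0.9, 0], [0, 0, 0], 0], [[0.3, -0.9, 0], [0, 0, 0], 0], [[0.3, -0.9, 0], [0, 0, 0], 0]])

```text
t: 1.25
ee_pos: [0.4772, -0.3446, 0.2533]
ee_rot: [-3.142, 0.0, -0.002]
wrist_force: [0.6, -0.5, -0.3]
finger_gap: 0.0001
```

Call:
drive_tool(motion=[[[0, -0.9, 0], [0, 0, 0], 0], [[0, -0.9, 0], [0, 0, 0], 0], [[0, -0.9, 0], [0, 0, 0], 0], [[0, -0.9, 0], [0, 0, 0], 0], [[0, -0.9, 0], [0, 0, 0], 0], [[0, -0.9, 0], [0, 0, 0], 0], [[0, -0.9, 0], [0, 0, 0], 0], [[0, -0.9, 0], [0, 0, 0], 0], [[0, -0.9, 0], [0, 0, 0], 0], [[0, 0, 0], [0, 0, 0], 0]])

```text
t: 2.25
ee_pos: [0.4775, -0.0176, 0.2534]
ee_rot: [-3.14, -0.0, 0.004]
wrist_force: [0.9, -0.5, -0.3]
finger_gap: -0.0001
```

Run:
```python
from h import *
c=cap('wrist','w1.png'); print({k:c[k] for k in c if k!='frame'})
o=arm.get_obs(); print(o['ee_pos'],o['ee_rot'],o['joints'].round(2))
t=cap('top','t2.png')
```

```text
{'fx': 297.3186396354542, 'fy': 297.3186396354542, 'cx': 254.0807614225669, 'cy': 190.03893615859704, 'extrinsics': array([[ 3.98074438e-03,  9.53631874e-01,  3.00949170e-01,
         5.54838968e-01],
       [-9.99989617e-01,  4.46370463e-03, -9.17191293e-04,
        -1.81262309e-02],
       [-2.21801105e-03, -3.00942394e-01,  9.53639741e-01,
         3.76350890e-01],
       [ 0.00000000e+00,  0.00000000e+00,  0.00000000e+00,
         1.00000000e+00]])}
[ 0.47748855 -0.02003979  0.25338327] [-3.14110030e+00 -1.54900490e-04  2.13371366e-03] [-0.01  0.29 -0.09  1.97  0.03  0.88 -1.68]
```

View pics/w1.png

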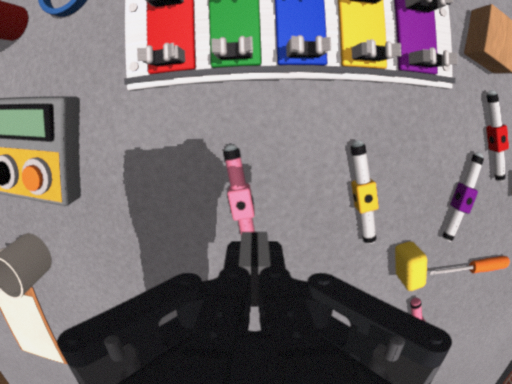

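The wrist view shows the rail's near edge from (130,86) to (450,84), torches yellow (366,196), purple (464,199) and red (497,138), and the orange and black keys at (36,178) and (5,174).

Run:
```python
from h import *
c=cap('wrist'); f=lambda u,v,z:onz(c,u,v,z,True).round(4)[:2]
print('rail',f(130,86,.012),f(450,84,.012)); print('or',f(36,178,.063),'bl',f(5,174,.063))
for col in HUE:
  for b in blobs(c['frame'],col,60):
    print(col,b[0],b[1],f(*b[0],.024),b[2])
t=cap('top')
hsv=cv2.cvtColor(t['frame'],cv2.COLOR_BGR2HSV)
sub=t['frame'][155:205,80:175]; 
g=cv2.HoughCircles(cv2.resize(cv2.cvtColor(sub,cv2.COLOR_BGR2GRAY),None,fx=6,fy=6,interpolation=cv2.INTER_CUBIC),cv2.HOUGH_GRADIENT,1,90,param1=80,param2=15,minRadius=30,maxRadius=65)
if g is not None:
  for x,y,r in g[0]: print(x/6+80,y/6+155,r/6,onz(t,x/6+80,y/6+155,.06).round(4))
```

```text
rail [0.5787 0.1359] [ 0.5954 -0.296 ]
or [0.4728 0.2698] bl [0.48   0.3355]
red [167.7  33.4] 2564 [0.6394 0.0809] [143   0  48  75]
red [10.5 22.6] 761 [0.7084 0.3453] [ 0  4 25 38]
red [495.9 136.6] 455 [ 0.5291 -0.3908] [485 124  22  27]
yellow [358.5  22.3] 1824 [ 0.6565 -0.1484] [337   0  45  50]
yellow [362.3  61.8] 236 [ 0.6061 -0.1528] [340  58  43   8]
yellow [ 37.5 168.4] 756 [0.4772 0.2995] [  0 150  58  51]
yellow [ 16.9 190.3] 148 [0.4431 0.3571] [  0 180  32  17]
yellow [364.8 196.8] 438 [ 0.4343 -0.1674] [355 183  20  30]
yellow [408.8 265. ] 1220 [ 0.3225 -0.2603] [393 241  32  49]
green [230.9  27.2] 2388 [0.6421 0.0049] [205   0  51  68]
blue [57.7  7.5] 426 [0.706  0.2472] [35  0 48 17]
blue [294.9  27.6] 2445 [ 0.6424 -0.0697] [271   0  52  65]
purple [411.  34.] 1976 [ 0.6523 -0.2221] [392   0  42  73]
purple [462.4 197.3] 434 [ 0.4321 -0.3364] [449 182  27  30]
122.41667 178.25 6.1 [0.4807 0.3516 0.06  ]
```

Call:
drive_tool(motion=[[[0, -0.9, 0], [0, 0, 0], 0], [[0, -0.9, 0], [0, 0, 0], 0], [[0, -0.9, 0], [0, 0, 0], 0], [[0, -0.9, 0], [0, 0, 0], 0], [[0, -0.9, 0], [0, 0, 0], 0], [[0, -0.9, 0], [0, 0, 0], 0], [[0, -0.9, 0], [0, 0, 0], 0], [[0, -0.9, 0], [0, 0, 0], 0], [[0, -0.9, 0], [0, 0, 0], 0], [[0, 0, 0], [0, 0, 0], 0]])

```text
t: 3.45
ee_pos: [0.4775, 0.3056, 0.2529]
ee_rot: [-3.14, 0.001, 0.002]
wrist_force: [-0.1, -1.5, -0.1]
finger_gap: -0.0001
```

Call:
drive_tool(motion=[[[0, -0.8, 0.2], [0, 0, 0], 0], [[0, -0.8, 0.4], [0, 0, 0], 0], [[0, -0.6, 0.4], [0, 0, 0], 0], [[0, 0, 0.4], [0, 0, 0], 0], [[0, 0, 0.4], [0, 0, 0], 0], [[0, 0, 0], [0, 0, 0], 0], [[0, 0, 0], [0, 0, 0], 0], [[0, 0, 0], [0, 0, 0], 0], [[0, 0, 0], [0, 0, 0], 0], [[0, 0, 0], [0, 0, 0], 0]])

```text
t: 4.45
ee_pos: [0.4784, 0.3899, 0.182]
ee_rot: [-3.141, -0.001, -0.002]
wrist_force: [0.3, 0.2, 0.4]
finger_gap: 0.0002
```

Run:
```python
from h import *
c=cap('wrist','w2.png'); o=arm.get_obs(); print(o['ee_pos'])
g=cv2.HoughCircles(cv2.medianBlur(cv2.cvtColor(c['frame'],cv2.COLOR_BGR2GRAY),3),cv2.HOUGH_GRADIENT,1,35,param1=100,param2=22,minRadius=14,maxRadius=40)
for x,y,r in g[0][:10]: print(x,y,r,onz(c,x,y,.063,True).round(4))
```

```text
[0.47832719 0.3899226  0.18183295]
298.5 182.5 26.4 [0.4862 0.3516 0.063 ]
368.5 193.5 26.8 [0.476  0.2864 0.063 ]
221.5 180.5 19.6 [0.488  0.4171 0.063 ]
50.5 192.5 34.3 [0.4771 0.5975 0.063 ]
77.5 272.5 32.4 [0.3833 0.5868 0.063 ]
23.5 91.5 21.0 [0.583  0.6196 0.063 ]
```

View pics/w2.png

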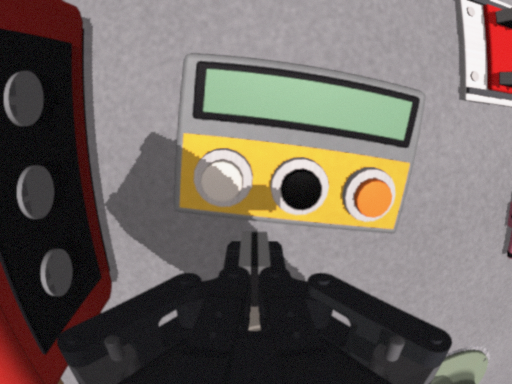

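Keys from wrist and top views: white (.489,.417), black (.481,.349), orange (.472,.281). I press white.

Call:
drive_tool(motion=[[[0.27, -0.68, 0], [0, 0, 0], 0], [[0, 0, 0.8], [0, 0, 0], 0], [[0, 0, 0.8], [0, 0, 0], 0], [[0, 0, 0.6], [0, 0, 0], 0], [[0, 0, 0.2], [0, 0, 0], 0], [[0, 0, 0.1], [0, 0, 0], 0], [[0, 0, 0.05], [0, 0, 0], 0], [[0, 0, 0.05], [0, 0, 0], 0], [[0, 0, 0], [0, 0, 0], 0], [[0, 0, 0], [0, 0, 0], 0]])

```text
t: 5.5
ee_pos: [0.4886, 0.4169, 0.082]
ee_rot: [3.141, -0.0, -0.002]
wrist_force: [-24.5, -19.4, 66.5]
finger_gap: 0.0002
```

Run:
```python
from h import *
o=arm.get_obs(); print(o['ee_pos'],o['wrist_force'])
cap('scene','s3.png'); c=cap('wrist','w3.png')
```

```text
[0.48856402 0.41690326 0.08203157] [-24.4963199  -19.36679151  66.52331722]
```

Call:
drive_tool(motion=[[[0, 0, -0.05], [0, 0, 0], 0], [[0, 0, 0], [0, 0, 0], 0], [[0, 0, 0], [0, 0, 0], 0], [[0, 0, 0], [0, 0, 0], 0], [[0, 0, 0], [0, 0, 0], 0], [[0, 0, 0], [0, 0, 0], 0], [[0, 0, 0], [0, 0, 0], 0], [[0, 0, 0], [0, 0, 0], 0], [[0, 0, 0], [0, 0, 0], 0], [[0, 0, 0], [0, 0, 0], 0]])

```text
t: 6.6
ee_pos: [0.4889, 0.4171, 0.0826]
ee_rot: [-3.141, -0.0, -0.002]
wrist_force: [-14.5, -12.5, 38.5]
finger_gap: 0.0001
```

Call:
drive_tool(motion=[[[0, 0, -0.05], [0, 0, 0], 0], [[0, 0, 0], [0, 0, 0], 0], [[0, 0, 0], [0, 0, 0], 0], [[0, 0, 0], [0, 0, 0], 0], [[0, 0, 0], [0, 0, 0], 0], [[0, 0, 0], [0, 0, 0], 0], [[0, 0, 0], [0, 0, 0], 0], [[0, 0, 0], [0, 0, 0], 0], [[0, 0, 0], [0, 0, 0], 0], [[0, 0, 0], [0, 0, 0], 0]])

```text
t: 7.6
ee_pos: [0.4894, 0.4174, 0.083]
ee_rot: [-3.141, -0.001, -0.002]
wrist_force: [-2.7, -2.9, 11.1]
finger_gap: 0.0001
```

Call:
drive_tool(motion=[[[0, 0, -0.05], [0, 0, 0], 0], [[0, 0, 0], [0, 0, 0], 0], [[0, 0, 0], [0, 0, 0], 0], [[0, 0, 0], [0, 0, 0], 0], [[0, 0, 0], [0, 0, 0], 0], [[0, 0, 0], [0, 0, 0], 0], [[0, 0, 0], [0, 0, 0], 0], [[0, 0, 0], [0, 0, 0], 0], [[0, 0, 0], [0, 0, 0], 0], [[0, 0, 0], [0, 0, 0], 0]])

```text
t: 8.6
ee_pos: [0.489, 0.4172, 0.0833]
ee_rot: [-3.141, -0.0, -0.002]
wrist_force: [2.9, 1.7, 4.8]
finger_gap: 0.0
```

View pics/w3.png

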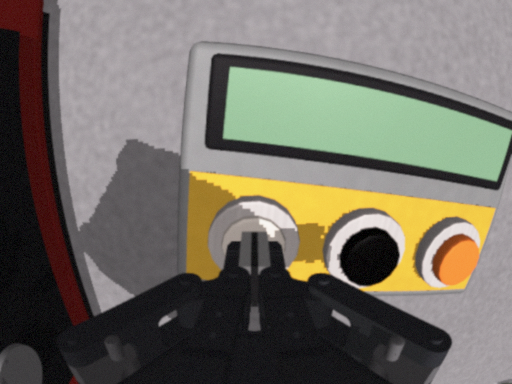

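White was bottomed out (hard stop at z≈.083, about 5 N just off it). I release it slowly and check the spring.

Call:
drive_tool(motion=[[[0, 0, -0.05], [0, 0, 0], 0], [[0, 0, 0], [0, 0, 0], 0], [[0, 0, 0], [0, 0, 0], 0], [[0, 0, 0], [0, 0, 0], 0], [[0, 0, 0], [0, 0, 0], 0], [[0, 0, 0], [0, 0, 0], 0], [[0, 0, 0], [0, 0, 0], 0], [[0, 0, 0], [0, 0, 0], 0], [[0, 0, 0], [0, 0, 0], 0], [[0, 0, 0], [0, 0, 0], 0]])

```text
t: 9.6
ee_pos: [0.4889, 0.417, 0.0853]
ee_rot: [3.141, 0.0, -0.002]
wrist_force: [-0.8, 0.8, 4.0]
finger_gap: -0.0
```

Call:
drive_tool(motion=[[[0, 0, -0.05], [0, 0, 0], 0], [[0, 0, 0], [0, 0, 0], 0], [[0, 0, 0], [0, 0, 0], 0], [[0, 0, 0], [0, 0, 0], 0], [[0, 0, 0], [0, 0, 0], 0], [[0, 0, 0], [0, 0, 0], 0], [[0, 0, 0], [0, 0, 0], 0], [[0, 0, 0], [0, 0, 0], 0], [[0, 0, 0], [0, 0, 0], 0], [[0, 0, 0], [0, 0, 0], 0]])

```text
t: 10.6
ee_pos: [0.4889, 0.4171, 0.0873]
ee_rot: [3.141, 0.0, -0.002]
wrist_force: [-0.8, 1.1, 3.4]
finger_gap: -0.0001
```

Call:
drive_tool(motion=[[[0, 0, -0.4], [0, 0, 0], 0], [[0, 0, 0], [0, 0, 0], 0], [[0, 0, 0], [0, 0, 0], 0], [[0, 0, 0], [0, 0, 0], 0], [[0, 0, 0], [0, 0, 0], 0], [[0, 0, 0], [0, 0, 0], 0], [[0, 0, 0], [0, 0, 0], 0], [[0, 0, 0], [0, 0, 0], 0], [[0, 0, 0], [0, 0, 0], 0], [[0, 0, 0], [0, 0, 0], 0]])

```text
t: 11.6
ee_pos: [0.489, 0.4171, 0.1033]
ee_rot: [3.142, -0.0, -0.002]
wrist_force: [-0.3, 1.2, 0.8]
finger_gap: 0.0002
```

White key fully stroked and released. Now I go above the yellow torch.

Call:
drive_tool(motion=[[[0, 0, -0.8], [0, 0, 0], 0], [[0, 0.4, -0.8], [0, 0, 0], 0], [[0, 0.6, -0.6], [0, 0, 0], 0], [[0, 0.9, 0], [0, 0, 0], 60], [[0, 0.9, 0], [0, 0, 0], 60], [[0, 0.9, 0], [0, 0, 0], 60], [[0, 0.9, 0], [0, 0, 0], 60], [[0, 0.9, 0], [0, 0, 0], 60], [[0, 0.9, 0], [0, 0, 0], 60], [[0, 0.9, 0], [0, 0, 0], 60]])

```text
t: 12.6
ee_pos: [0.4884, 0.1237, 0.1915]
ee_rot: [-3.141, -0.0, -0.001]
wrist_force: [0.0, -0.4, 0.2]
finger_gap: 0.0599
```

Call:
drive_tool(motion=[[[-0.2, 0.9, 0], [0, 0, 0], 60], [[-0.2, 0.9, 0], [0, 0, 0], 60], [[-0.2, 0.9, 0], [0, 0, 0], 60], [[-0.2, 0.9, 0], [0, 0, 0], 60], [[-0.2, 0.9, 0], [0, 0, 0], 60], [[-0.2, 0.9, 0], [0, 0, 0], 60], [[-0.2, 0.9, 0], [0, 0, 0], 60], [[0, 0.9, 0], [0, 0, 0], 60], [[0, 0, 0], [0, 0, 0], 60], [[0, 0, 0], [0, 0, 0], 60]])

```text
t: 13.6
ee_pos: [0.4319, -0.1633, 0.1913]
ee_rot: [-3.142, -0.0, -0.003]
wrist_force: [0.1, 1.0, -0.7]
finger_gap: 0.0598
```

```bash
cat >> h.py <<'E'
def torch(c,col,fish=True,near=None):
    """centre and yaw of a torch: block centroid on z=.024, barrel+block bright line on z=.014"""
    best=None
    for b in blobs(c['frame'],col,40,smin=110):
        p=onz(c,*b[0],.022,fish)
        if near is None or np.hypot(*(p[:2]-near))<.06:
            if best is None or b[1]>best[1][1]: best=(p,b)
    if best is None: return None
    p,b=best
    h=cv2.cvtColor(c['frame'],cv2.COLOR_BGR2HSV)
    m=cv2.inRange(h,(0,0,175),(180,60,255))|(b[3]*255).astype(np.uint8)
    m=cv2.morphologyEx(m,cv2.MORPH_CLOSE,np.ones((3,3)))
    n,l,s,_=cv2.connectedComponentsWithStats(m)
    i=l[b[3]].max() if 0 else np.bincount(l[b[3]]).argmax()
    ys,xs=np.nonzero(l==i)
    P=np.array([onz(c,u,v,.018,fish)[:2] for u,v in zip(xs,ys)]); q=P.mean(0)
    w,V=np.linalg.eigh(np.cov((P-q).T)); a=V[:,1]; 
    if a[0]<0:a=-a
    return p[:2].round(4),q.round(4),round(float(np.degrees(np.arctan2(a[1],a[0]))),1),len(xs),round(float(np.sqrt(w[1]*12)),3)
E
python3 - <<'E'
from h import *
c=cap('wrist','w4.png'); o=arm.get_obs(); print(o['ee_pos'],o['ee_rot'],o['joints'].round(2))
for col,n in(('yellow',(.433,-.163)),('purple',(.431,-.338)),('red',(.53,-.393))): print(col,torch(c,col,near=n))
t=cap('top','t4.png')
for col,n in(('yellow',(.433,-.163)),('purple',(.431,-.338)),('red',(.53,-.393))): print(col,torch(t,col,False,near=n))
E
```

```text
[ 0.43207511 -0.16245342  0.19130596] [-3.14130922e+00 -2.70485453e-05 -1.61684245e-03] [ 0.28  0.36 -0.06  2.08  0.03  0.71 -1.38]
yellow (array([ 0.4423, -0.1646]), array([ 0.4581, -0.1603]), 14.9, 1112, 0.063)
purple (array([ 0.4309, -0.3396]), array([ 0.4286, -0.343 ]), -13.5, 1652, 0.103)
red (array([ 0.5288, -0.3939]), array([ 0.5288, -0.3994]), 19.5, 1508, 0.098)
yellow (array([ 0.4419, -0.1566]), array([ 0.4462, -0.1578]), -5.1, 77, 0.036)
purple None
red None
```

View pics/w4.png

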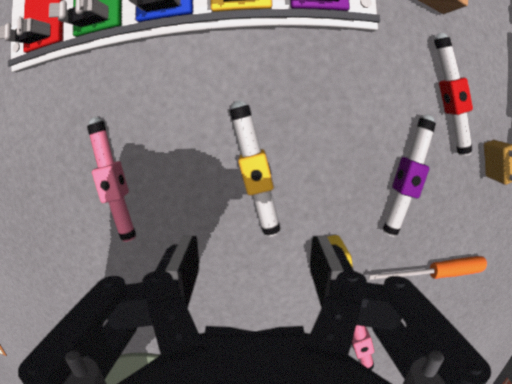

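Yellow's block is at (255,174) with ends (240,106) and (270,231). Purple's ends are (428,121) and (391,231), red's (443,40) and (464,150).

Run:
```python
from h import *
c=cap('wrist')
for n,a,b in(('y',(240,106),(270,231)),('p',(428,121),(391,231)),('r',(443,40),(464,150))):
  A,B=[onz(c,*p,.014,True)[:2] for p in(a,b)]; d=A-B; print(n,((A+B)/2).round(4),np.degrees(np.arctan2(d[1],d[0])).round(1),np.hypot(*d).round(3))
print(onz(c,255,175,.028,True))
```

```text
y [ 0.4347 -0.1642] 13.1 0.139
p [ 0.4296 -0.343 ] -13.2 0.137
r [ 0.5299 -0.3985] 18.2 0.134
[ 0.43484163 -0.1633122   0.028     ]
```

Call:
drive_tool(motion=[[[0.06, 0.04, 0], [0, 0, -0.9], 60], [[0, 0, 0.2], [0, 0, -0.9], 60], [[0, 0, 0.6], [0, 0, -0.9], 60], [[0, 0, 0.8], [0, 0, 0], 60], [[0, 0, 0.8], [0, 0, 0], 60], [[0, 0, 0.8], [0, 0, 0], 60], [[0, 0, 0.6], [0, 0, 0], 60], [[0, 0, 0.2], [0, 0, 0], 60], [[0, 0, 0], [0, 0, 0], 60], [[0, 0, 0], [0, 0, 0], 60]])

```text
t: 14.75
ee_pos: [0.435, -0.1642, 0.0322]
ee_rot: [3.141, -0.001, 0.235]
wrist_force: [-0.2, -0.6, -0.3]
finger_gap: 0.0598
```

Call:
drive_tool(motion=[[[0, 0, 0], [0, 0, 0], 10], [[0, 0, 0], [0, 0, 0], 10], [[0, 0, 0], [0, 0, 0], 10], [[0, 0, 0], [0, 0, 0], 10], [[0, 0, 0], [0, 0, 0], 10], [[0, 0, 0], [0, 0, 0], 10], [[0, 0, -0.5], [0, 0, 0], 10], [[0, 0, -0.9], [0, 0, 0], 10], [[0, 0, -0.9], [0, 0, 0], 10], [[0, 0, -0.9], [0, 0, 0], 10]])

```text
t: 15.75
ee_pos: [0.4341, -0.1644, 0.1611]
ee_rot: [3.142, -0.0, 0.234]
wrist_force: [0.8, -0.9, -1.1]
finger_gap: 0.0265
```

Call:
drive_tool(motion=[[[0, 0, -0.3], [0, 0, 0.75], 10], [[0, 0, 0], [0, 0, 0.75], 10], [[0, 0, 0], [0, 0, 0.74], 10], [[0.9, 0, 0], [0, 0, 0], 10], [[0.9, 0, 0], [0, 0, 0], 10], [[0.9, 0, 0], [0, 0, 0], 10], [[0.9, 0, 0], [0, 0, 0], 10], [[0.9, 0, 0], [0, 0, 0], 10], [[0.9, 0, 0], [0, 0, 0], 10], [[0.25, 0, 0], [0, 0, 0], 10]])

```text
t: 16.75
ee_pos: [0.6629, -0.1547, 0.1712]
ee_rot: [-3.141, -0.001, 0.04]
wrist_force: [-0.8, 0.6, -1.9]
finger_gap: 0.0267
```

Run:
```python
from h import *
o=arm.get_obs(); print(o['ee_pos'],o['ee_rot'],o['finger_gap'])
c=cap('wrist','w5.png')
```

```text
[ 0.66288967 -0.15474538  0.17124621] [-3.14104897e+00 -1.36345816e-03  3.97812619e-02] 0.026710647814473156
```

View pics/w5.png

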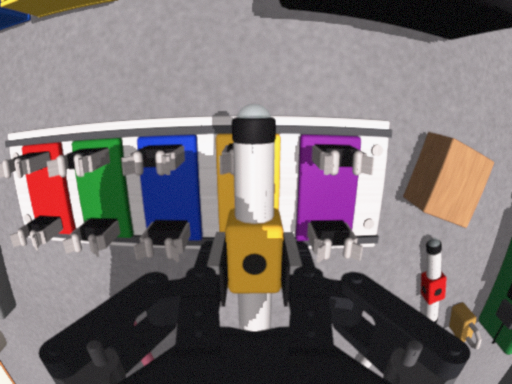

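Torch held straight. Plates: blue corners (139,138), (196,137), (201,239), (143,239); purple (300,136), (359,137), (355,240), (300,240).

Run:
```python
from h import *
c=cap('wrist'); f=lambda p,z=.024:onz(c,*p,z,True)[:2]
B=np.array([f(p) for p in((139,138),(196,137),(201,239),(143,239))]);P=np.array([f(p) for p in((300,136),(359,137),(355,240),(300,240))])
print(B.round(4),B.mean(0).round(4));print(P.round(4),P.mean(0).round(4)); d=B.mean(0)-P.mean(0); print(np.hypot(*d),np.arctan2(-d[0],d[1]),(B.mean(0)+P.mean(0))/2)
print('rail R', f((378,243),.012),f((390,122),.012))
for col in('red','green','blue','yellow','purple'):
  for b in blobs(c['frame'],col,200): print(col,b[0],b[1],f(b[0]).round(4))
# held torch barrel: edges at a row
g=c['frame'][160].astype(int).sum(1); print(g[215:295:2])
```

```text
[[ 0.7027 -0.0433]
 [ 0.704  -0.1   ]
 [ 0.6001 -0.1032]
 [ 0.5953 -0.0391]] [ 0.6505 -0.0714]
[[ 0.7085 -0.1955]
 [ 0.7115 -0.2528]
 [ 0.6037 -0.2645]
 [ 0.6032 -0.2046]] [ 0.6567 -0.2294]
0.15810644929593382 0.03929108599344357 [ 0.65361293 -0.15037731]
rail R [ 0.59367085 -0.29887223] [ 0.72862307 -0.29004941]
red [ 43.6 148.8] 437 [0.6932 0.0784]
red [ 50.2 197.6] 1932 [0.6364 0.0781]
red [433.1 287.9] 550 [ 0.5313 -0.3925]
green [104.7 186.3] 3226 [ 6.527e-01 -5.000e-04]
green [497.8 295.3] 1136 [ 0.4976 -0.5434]
green [505.2 339.5] 295 [ 0.3747 -0.6472]
blue [11.2 17.4] 405 [0.8531 0.1339]
blue [172.6 185.3] 4085 [ 0.6565 -0.0762]
yellow [46.4  5.1] 1007 [0.8544 0.0761]
yellow [276.4 170.1] 367 [ 0.6752 -0.1756]
purple [324.  185.6] 4111 [ 0.6621 -0.2228]
[452 344 420 343 319 321 320 319 380 394 432 513 581 647 684 699 714 729
 742 746 740 737 738 731 718 710 687 658 614 527 565 558 583 735 739 740
 740 741 741 730]
```

Run:
```python
from h import *
f=cv2.imread('pics/w5.png')[105:260,120:385]; a=cv2.resize(f,None,fx=3,fy=3,interpolation=cv2.INTER_CUBIC)
cv2.imwrite('pics/c5.png',a)
s=cap('scene','s5.png'); cv2.imwrite('pics/c5s.png',cv2.resize(s['frame'][190:310,160:370],None,fx=3.5,fy=3.5,interpolation=cv2.INTER_CUBIC))
```

```text
(no output)
```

View pics/c5.png

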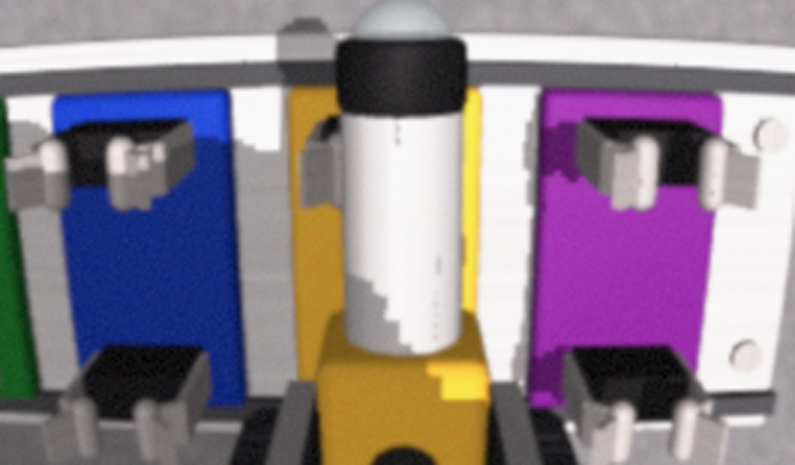

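Jaw mid-lines give column 248 against the barrel at 254, so the torch sits about 4.4 mm too far right. The corner fit agrees (home ≈ (.6535,−.1503)). I correct and go down to just above the jaws.

Call:
drive_tool(motion=[[[-0.2, -0.11, 0], [0, 0, 0], 10], [[0, 0, 0.5], [0, 0, 0], 10], [[0, 0, 0.6], [0, 0, 0], 10], [[0, 0, 0.4], [0, 0, 0], 10], [[0, 0, 0.2], [0, 0, 0], 10], [[0, 0, 0.1], [0, 0, 0], 10], [[0, 0, 0], [0, 0, 0], 10], [[0, 0, 0], [0, 0, 0], 10], [[0, 0, 0], [0, 0, 0], 10], [[0, 0, 0], [0, 0, 0], 10]])

```text
t: 17.9
ee_pos: [0.6523, -0.1518, 0.0998]
ee_rot: [3.141, -0.001, 0.038]
wrist_force: [-0.5, 0.5, -0.2]
finger_gap: 0.0264
```

Call:
drive_tool(motion=[[[0, 0, 0.1], [0, 0, 0], 10], [[0, 0, 0.1], [0, 0, 0], 10], [[0, 0, 0], [0, 0, 0], 10], [[0, 0, 0], [0, 0, 0], 10], [[0, 0, 0], [0, 0, 0], 10], [[0, 0, 0], [0, 0, 0], 10], [[0, 0, 0], [0, 0, 0], 10], [[0, 0, 0], [0, 0, 0], 10], [[0, 0, 0], [0, 0, 0], 10], [[0, 0, 0], [0, 0, 0], 10]])

```text
t: 18.9
ee_pos: [0.6526, -0.1514, 0.0917]
ee_rot: [-3.141, -0.001, 0.039]
wrist_force: [3.1, 4.4, 1.5]
finger_gap: 0.0265
```

Run:
```python
from h import *
o=arm.get_obs(); print(o['ee_pos'],o['ee_rot'],o['finger_gap'],o['wrist_force'],o['moment'])
c=cap('wrist','w6.png'); s=cap('scene','s6.png')
w=cv2.resize(c['frame'][90:290,110:400],None,fx=1.9,fy=1.9); q=cv2.resize(s['frame'][200:300,170:300],None,fx=2,fy=2)
cv2.imwrite('pics/m6.png',np.hstack([w,cv2.copyMakeBorder(q,0,w.shape[0]-q.shape[0],0,0,0)])[:, :800])
```

```text
[ 0.65264691 -0.15141907  0.09168948] [-3.14148155e+00 -1.18223436e-03  3.87163056e-02] 0.026472018545632362 [3.14671695 4.36166001 1.50753013] [ 0.75812725 -0.94597745 -0.23730324]
```

View pics/m6.png

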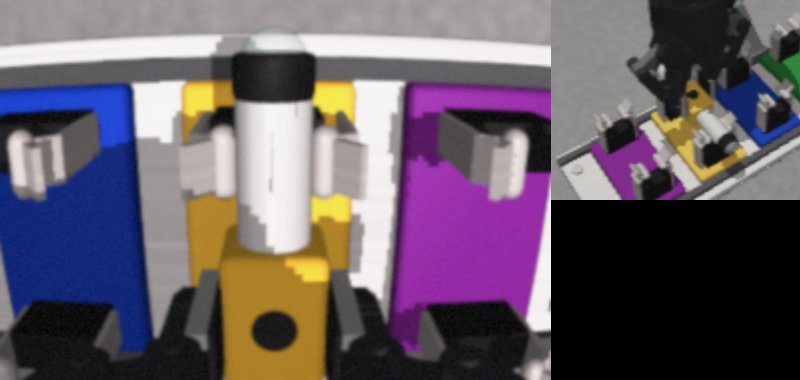

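The barrel sits centred between its jaws (rims at 225 and 325, barrel centre 274). I push down.

Call:
drive_tool(motion=[[[0, 0, 0.1], [0, 0, 0], 10], [[0, 0, 0.1], [0, 0, 0], 10], [[0, 0, 0.05], [0, 0, 0], 10], [[0, 0, 0.05], [0, 0, 0], 10], [[0, 0, 0], [0, 0, 0], 10], [[0, 0, 0], [0, 0, 0], 10], [[0, 0, 0], [0, 0, 0], 10], [[0, 0, 0], [0, 0, 0], 10], [[0, 0, 0], [0, 0, 0], 10], [[0, 0, 0], [0, 0, 0], 10]])

```text
t: 20.0
ee_pos: [0.6514, -0.1508, 0.0785]
ee_rot: [-3.14, 0.002, 0.039]
wrist_force: [0.6, 6.6, -3.8]
finger_gap: 0.0264
```

Call:
drive_tool(motion=[[[0, 0, 0.05], [0, 0, 0], 10], [[0, 0, 0.0], [0, 0, 0], 10], [[0, 0, 0], [0, 0, 0], 10], [[0, 0, 0], [0, 0, 0], 10], [[0, 0, 0], [0, 0, 0], 10], [[0, 0, 0], [0, 0, 0], 10], [[0, 0, 0], [0, 0, 0], 10], [[0, 0, 0], [0, 0, 0], 10], [[0, 0, 0], [0, 0, 0], 10], [[0, 0, 0], [0, 0, 0], 10]])

```text
t: 21.0
ee_pos: [0.6515, -0.1508, 0.0782]
ee_rot: [-3.141, 0.001, 0.039]
wrist_force: [-11.2, 8.6, 23.6]
finger_gap: 0.0269
```

Snapped home (force dropped, then stopped on the saddles at z=.078). I release and go above purple.

Call:
drive_tool(motion=[[[0, 0, -0.05], [0, 0, 0], 60], [[0, 0, 0], [0, 0, 0], 60], [[0, 0, 0], [0, 0, 0], 60], [[0, 0, 0], [0, 0, 0], 60], [[0, 0, -0.3], [0, 0, 0], 60], [[0, 0, -0.6], [0, 0, 0], 60], [[0, 0, -0.8], [0, 0, 0], 60], [[0, 0, -0.8], [0, 0, 0], 60], [[-0.5, 0.4, 0], [0, 0, 0], 60], [[-0.75, 0.6, 0], [0, 0, 0], 60]])

```text
t: 22.0
ee_pos: [0.6047, -0.1924, 0.181]
ee_rot: [-3.142, -0.003, 0.041]
wrist_force: [0.3, -2.0, -1.0]
finger_gap: 0.06
```

Call:
drive_tool(motion=[[[-0.75, 0.6, 0], [0, 0, 0], 60], [[-0.75, 0.6, 0], [0, 0, 0], 60], [[-0.75, 0.6, 0], [0, 0, 0], 60], [[-0.75, 0.6, 0], [0, 0, 0], 60], [[-0.75, 0.6, 0], [0, 0, 0], 60], [[-0.7, 0.53, 0], [0, 0, 0], 60], [[0, 0, 0], [0, 0, 0.9], 60], [[0, 0, 0], [0, 0, 0.9], 60], [[0, 0, 0], [0, 0, 0.9], 60], [[0, 0, 0], [0, 0, 0.4], 60]])

```text
t: 23.0
ee_pos: [0.4314, -0.3416, 0.1801]
ee_rot: [3.141, -0.001, -0.235]
wrist_force: [0.7, 1.1, 0.6]
finger_gap: 0.06
```

Run:
```python
from h import *
o=arm.get_obs(); print(o['ee_pos'],o['ee_rot'],o['finger_gap'],o['wrist_force'])
c=cap('wrist','w7.png'); t=cap('top','t7.png')
print(torch(c,'purple',near=(.43,-.34)),torch(c,'red',near=(.53,-.394)))
cv2.imwrite('pics/m7.png',np.hstack([cv2.resize(c['frame'],None,fx=.85,fy=.85),cv2.copyMakeBorder(cv2.resize(t['frame'][90:240,190:440],None,fx=1.4,fy=1.4),0,116,0,0,0)]))
```

```text
[ 0.43135143 -0.34163703  0.18005589] [ 3.14128638e+00 -6.95873567e-04 -2.34613525e-01] 0.06004930722234969 [0.73747586 1.10955075 0.62056444]
(array([ 0.4299, -0.3417]), array([ 0.4438, -0.3453]), -14.2, 1696, 0.078) (array([ 0.5295, -0.3973]), array([ 0.5287, -0.3988]), 18.6, 2553, 0.108)
```

View pics/m7.png

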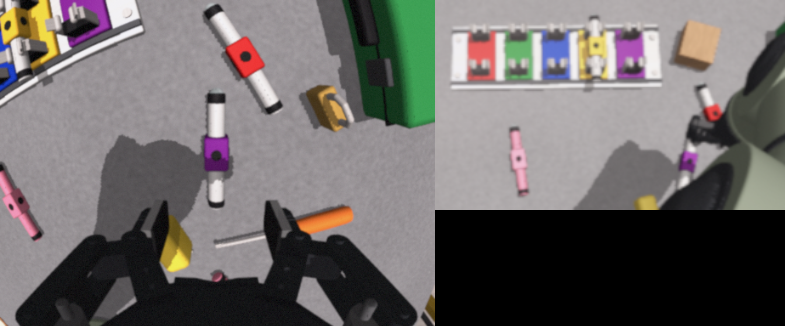

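Yellow is seated in its clips. Purple (216,150 in the composite) lies straight between the fingers, so I grasp it.

Call:
drive_tool(motion=[[[0, 0, 0.4], [0, 0, 0], 60], [[0, 0, 0.8], [0, 0, 0], 60], [[0, 0, 0.8], [0, 0, 0], 60], [[0, 0, 0.8], [0, 0, 0], 60], [[0, 0, 0.6], [0, 0, 0], 60], [[0, 0, 0.3], [0, 0, 0], 60], [[0, 0, 0], [0, 0, 0], 60], [[0, 0, 0], [0, 0, 0], 10], [[0, 0, 0], [0, 0, 0], 10], [[0, 0, 0], [0, 0, 0], 10]])

```text
t: 24.1
ee_pos: [0.4319, -0.342, 0.0328]
ee_rot: [3.141, -0.002, -0.232]
wrist_force: [-2.3, 1.2, 8.2]
finger_gap: 0.0268
```

Call:
drive_tool(motion=[[[0, 0, 0], [0, 0, 0], 10], [[0, 0, 0], [0, 0, 0], 10], [[0, 0, 0], [0, 0, 0], 10], [[0, 0, 0], [0, 0, 0], 10], [[0, 0, -0.4], [0, 0, 0], 10], [[0, 0, -0.8], [0, 0, 0], 10], [[0, 0, -0.9], [0, 0, 0], 10], [[0, 0, -0.9], [0, 0, 0], 10], [[0, 0, -0.5], [0, 0, 0], 10], [[0, 0, 0], [0, 0, 0], 10]])

```text
t: 25.1
ee_pos: [0.4324, -0.3423, 0.1749]
ee_rot: [3.14, -0.005, -0.232]
wrist_force: [-0.5, 0.4, -1.3]
finger_gap: 0.0267
```

Call:
drive_tool(motion=[[[0, 0, 0], [0, 0, -1], 10], [[0, 0, 0], [0, 0, -1], 10], [[0, 0, 0], [0, 0, -1], 10], [[0, 0, 0], [0, 0, -0.1], 10], [[0.94, -0.437, 0], [0, 0, 0], 10], [[0.94, -0.437, 0], [0, 0, 0], 10], [[0.94, -0.437, 0], [0, 0, 0], 10], [[0.94, -0.437, 0], [0, 0, 0], 10], [[0.94, -0.437, 0], [0, 0, 0], 10], [[0.94, -0.437, 0], [0, 0, 0], 10]])

```text
t: 26.1
ee_pos: [0.6539, -0.2269, 0.1708]
ee_rot: [-3.141, 0.0, 0.036]
wrist_force: [-0.6, -0.9, -1.4]
finger_gap: 0.0269
```

Call:
drive_tool(motion=[[[0, 0, 0.4], [0, 0, 0], 10], [[0, 0, 0.6], [0, 0, 0], 10], [[0, 0, 0.5], [0, 0, 0], 10], [[0, 0, 0.3], [0, 0, 0], 10], [[0, 0, 0.05], [0, 0, 0], 10], [[0, 0, 0], [0, 0, 0], 10], [[0, 0, 0], [0, 0, 0], 10], [[0, 0, 0], [0, 0, 0], 10], [[0, 0, 0], [0, 0, 0], 10], [[0, 0, 0], [0, 0, 0], 10]])

```text
t: 27.1
ee_pos: [0.6532, -0.2277, 0.0981]
ee_rot: [-3.141, -0.001, 0.039]
wrist_force: [-1.0, 5.5, 6.9]
finger_gap: 0.0269
```

Run:
```python
from h import *
o=arm.get_obs(); print(o['ee_pos'],o['ee_rot'],o['finger_gap'],o['wrist_force'],o['moment'])
c=cap('wrist','w8.png')
cv2.imwrite('pics/m8.png',cv2.resize(c['frame'][80:300,110:400],None,fx=1.9,fy=1.9))
```

```text
[ 0.65320568 -0.22768559  0.09812844] [-3.14148232e+00 -1.33850480e-03  3.86829857e-02] 0.026875439456505532 [-1.02478163  5.50260053  6.87504728] [ 1.03986413  0.16153795 -0.02893761]
```

View pics/m8.png

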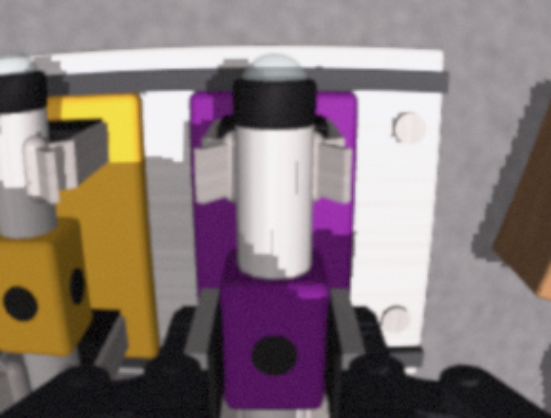

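Purple is centred between its jaws, so I push down.

Call:
drive_tool(motion=[[[0, 0, 0.1], [0, 0, 0], 10], [[0, 0, 0.1], [0, 0, 0], 10], [[0, 0, 0.1], [0, 0, 0], 10], [[0, 0, 0.1], [0, 0, 0], 10], [[0, 0, 0.1], [0, 0, 0], 10], [[0, 0, 0], [0, 0, 0], 10], [[0, 0, 0], [0, 0, 0], 10], [[0, 0, 0], [0, 0, 0], 10], [[0, 0, 0], [0, 0, 0], 10], [[0, 0, 0], [0, 0, 0], 10]])

```text
t: 28.15
ee_pos: [0.6525, -0.228, 0.0786]
ee_rot: [3.142, 0.0, 0.038]
wrist_force: [-10.3, 5.1, 23.3]
finger_gap: 0.0265
```

Call:
drive_tool(motion=[[[0, 0, -0.05], [0, 0, 0], 60], [[0, 0, 0], [0, 0, 0], 60], [[0, 0, 0], [0, 0, 0], 60], [[0, 0, 0], [0, 0, 0], 60], [[0, 0, -0.3], [0, 0, 0], 60], [[0, 0, -0.6], [0, 0, 0], 60], [[0, 0, -0.8], [0, 0, 0], 60], [[0, 0, -0.8], [0, 0, 0], 60], [[0, 0, 0], [0, 0, 0], 60], [[-0.5, 0.65, 0], [0, 0, 0], 60]])

```text
t: 29.15
ee_pos: [0.6362, -0.2508, 0.1808]
ee_rot: [-3.14, -0.004, 0.044]
wrist_force: [-0.1, -0.5, -1.1]
finger_gap: 0.0602
```

Call:
drive_tool(motion=[[[-0.55, 0.7, 0], [0, 0, 0], 60], [[-0.55, 0.7, 0], [0, 0, 0], 60], [[-0.55, 0.7, 0], [0, 0, 0], 60], [[-0.55, 0.7, 0], [0, 0, 0], 60], [[-0.54, 0.66, 0], [0, 0, 0], 60], [[0, 0, 0], [0, 0, -0.9], 60], [[0, 0, 0], [0, 0, -0.9], 60], [[0, 0, 0], [0, 0, -0.9], 60], [[0, 0, 0], [0, 0, -0.54], 60], [[0, 0, 0], [0, 0, 0], 60]])

```text
t: 30.15
ee_pos: [0.5294, -0.3974, 0.1796]
ee_rot: [3.141, -0.0, 0.322]
wrist_force: [0.5, 0.1, 0.6]
finger_gap: 0.06
```

Run:
```python
from h import *
o=arm.get_obs(); print(o['ee_pos'],o['ee_rot'],o['finger_gap'],o['wrist_force'])
c=cap('wrist','w9.png'); t=cap('top','t9.png')
print(torch(c,'red',near=(.53,-.394)))
cv2.imwrite('pics/m9.png',np.hstack([cv2.resize(c['frame'],None,fx=.85,fy=.85),cv2.copyMakeBorder(cv2.resize(t['frame'][90:240,190:440],None,fx=1.4,fy=1.4),0,116,0,0,0)]))
```

```text
[ 0.52939196 -0.39739431  0.1795905 ] [ 3.14148108e+00 -1.91846158e-04  3.21973773e-01] 0.0599752465698998 [0.51621856 0.0791185  0.60317137]
(array([ 0.5292, -0.3974]), array([ 0.5641, -0.3432]), -75.6, 43728, 0.476)
```

View pics/m9.png

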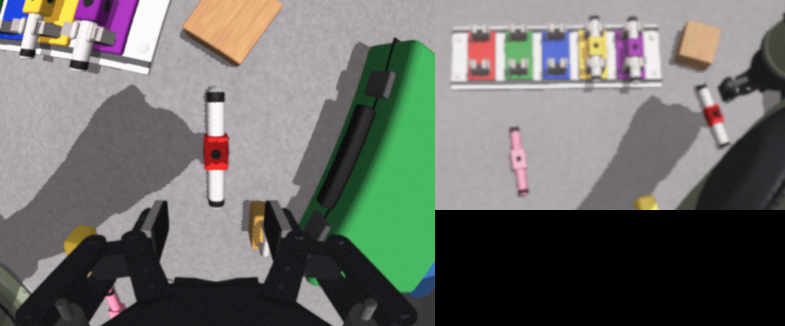

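Both yellow and purple are seated in the top view. Red (216,152) lies straight between the fingers. The padlock (258,225) is about 80 mm behind the finger along the torch, so it is clear. I grasp.

Call:
drive_tool(motion=[[[0, 0, 0.4], [0, 0, 0], 60], [[0, 0, 0.8], [0, 0, 0], 60], [[0, 0, 0.8], [0, 0, 0], 60], [[0, 0, 0.8], [0, 0, 0], 60], [[0, 0, 0.6], [0, 0, 0], 60], [[0, 0, 0.3], [0, 0, 0], 60], [[0, 0, 0], [0, 0, 0], 60], [[0, 0, 0], [0, 0, 0], 10], [[0, 0, 0], [0, 0, 0], 10], [[0, 0, 0], [0, 0, 0], 10]])

```text
t: 31.25
ee_pos: [0.5302, -0.3978, 0.0329]
ee_rot: [3.14, -0.001, 0.321]
wrist_force: [-0.3, 0.7, 5.5]
finger_gap: 0.0268
```

Call:
drive_tool(motion=[[[0, 0, 0], [0, 0, 0], 10], [[0, 0, 0], [0, 0, 0], 10], [[0, 0, 0], [0, 0, 0], 10], [[0, 0, 0], [0, 0, 0], 10], [[0, 0, -0.4], [0, 0, 0], 10], [[0, 0, -0.8], [0, 0, 0], 10], [[0, 0, -0.9], [0, 0, 0], 10], [[0, 0, -0.9], [0, 0, 0], 10], [[0, 0, -0.7], [0, 0, 0], 10], [[0, 0, 0], [0, 0, 0], 10]])

```text
t: 32.25
ee_pos: [0.531, -0.3984, 0.1851]
ee_rot: [3.136, -0.004, 0.321]
wrist_force: [0.5, 0.1, -1.7]
finger_gap: 0.0266
```

Call:
drive_tool(motion=[[[0, 0, 0], [0, 0, 1], 10], [[0, 0, 0], [0, 0, 1], 10], [[0, 0, 0], [0, 0, 1], 10], [[0, 0, 0], [0, 0, 0.24], 10], [[0.25, -0.85, 0], [0, 0, 0], 10], [[0.25, -0.85, 0], [0, 0, 0], 10], [[0.25, -0.85, 0], [0, 0, 0], 10], [[0.25, -0.85, 0], [0, 0, 0], 10], [[0.25, -0.85, 0], [0, 0, 0], 10], [[0.25, -0.85, 0], [0, 0, 0], 10]])

```text
t: 33.25
ee_pos: [0.5817, -0.1897, 0.1796]
ee_rot: [3.142, -0.0, 0.041]
wrist_force: [0.6, 0.4, -2.3]
finger_gap: 0.0265
```

Call:
drive_tool(motion=[[[0.25, -0.85, 0], [0, 0, 0], 10], [[0.25, -0.85, 0], [0, 0, 0], 10], [[0.25, -0.85, 0], [0, 0, 0], 10], [[0.25, -0.85, 0], [0, 0, 0], 10], [[0.25, -0.85, 0], [0, 0, 0], 10], [[0.25, -0.85, 0], [0, 0, 0], 10], [[0.25, -0.85, 0], [0, 0, 0], 10], [[0, -0.87, 0], [0, 0, 0], 10], [[0, 0, 0.4], [0, 0, 0], 10], [[0, 0, 0.4], [0, 0, 0], 10]])

```text
t: 34.25
ee_pos: [0.641, 0.0852, 0.1471]
ee_rot: [-3.141, -0.001, 0.042]
wrist_force: [-0.1, -1.3, -1.6]
finger_gap: 0.0263
```

Call:
drive_tool(motion=[[[0, 0.04, 0.4], [0, 0, 0], 10], [[0, 0, 0.4], [0, 0, 0], 10], [[0, 0, 0.3], [0, 0, 0], 10], [[0, 0, 0.1], [0, 0, 0], 10], [[0, 0, 0], [0, 0, 0], 10], [[0, 0, 0], [0, 0, 0], 10], [[0, 0, 0], [0, 0, 0], 10], [[0, 0, 0], [0, 0, 0], 10], [[0, 0, 0], [0, 0, 0], 10], [[0, 0, 0], [0, 0, 0], 10]])

```text
t: 35.25
ee_pos: [0.6413, 0.0827, 0.0995]
ee_rot: [-3.141, -0.001, 0.039]
wrist_force: [-0.7, 2.8, 3.2]
finger_gap: 0.0264
```

Run:
```python
from h import *
o=arm.get_obs(); print(o['ee_pos'],o['ee_rot'],o['finger_gap'],o['wrist_force'],o['moment'])
c=cap('wrist','w10.png')
cv2.imwrite('pics/m10.png',cv2.resize(c['frame'][80:300,110:400],None,fx=1.9,fy=1.9))
```

```text
[0.64129336 0.08273087 0.09953132] [-3.14136776e+00 -5.61682504e-04  3.85978281e-02] 0.0264182894210023 [-0.65576632  2.83222083  3.18183672] [ 0.72833036 -0.1447418  -0.00493012]
```

View pics/m10.png

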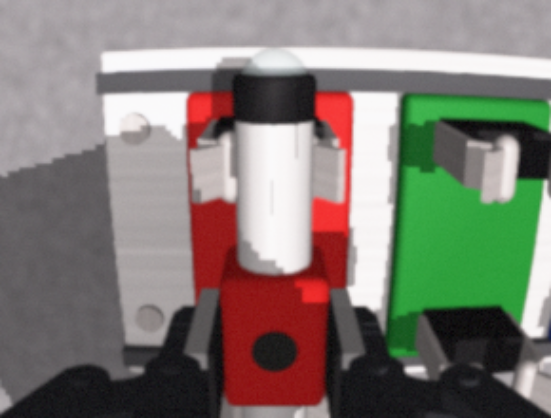

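Red is centred to about 1 mm, so I push down.

Call:
drive_tool(motion=[[[0, -0.02, 0.1], [0, 0, 0], 10], [[0, 0, 0.1], [0, 0, 0], 10], [[0, 0, 0.1], [0, 0, 0], 10], [[0, 0, 0.1], [0, 0, 0], 10], [[0, 0, 0.1], [0, 0, 0], 10], [[0, 0, 0.04], [0, 0, 0], 10], [[0, 0, 0], [0, 0, 0], 10], [[0, 0, 0], [0, 0, 0], 10], [[0, 0, 0], [0, 0, 0], 10], [[0, 0, 0], [0, 0, 0], 10]])

```text
t: 36.3
ee_pos: [0.6407, 0.0834, 0.0786]
ee_rot: [3.142, 0.001, 0.038]
wrist_force: [-9.0, 2.1, 22.0]
finger_gap: 0.0267
```

Call:
drive_tool(motion=[[[0, 0, -0.05], [0, 0, 0], 60], [[0, 0, 0], [0, 0, 0], 60], [[0, 0, 0], [0, 0, 0], 60], [[0, 0, 0], [0, 0, 0], 60], [[0, 0, -0.3], [0, 0, 0], 60], [[0, 0, -0.6], [0, 0, 0], 60], [[0, 0, -0.8], [0, 0, 0], 60], [[0, 0, -0.8], [0, 0, 0], 60], [[0, 0, 0], [0, 0, 0], 60], [[-0.34, -0.6, 0], [0, 0, 0], 0]])

```text
t: 37.3
ee_pos: [0.6281, 0.1038, 0.1812]
ee_rot: [3.14, -0.003, 0.034]
wrist_force: [-0.5, 1.4, -1.6]
finger_gap: 0.0468
```

Call:
drive_tool(motion=[[[-0.34, -0.62, 0], [0, 0, 0], 0], [[-0.34, -0.62, 0], [0, 0, 0], 0], [[-0.34, -0.62, 0], [0, 0, 0], 0], [[-0.34, -0.62, 0], [0, 0, 0], 0], [[-0.34, -0.62, 0], [0, 0, 0], 0], [[-0.34, -0.62, 0], [0, 0, 0], 0], [[-0.34, -0.62, 0], [0, 0, 0], 0], [[-0.34, -0.62, 0], [0, 0, 0], 0], [[-0.34, -0.62, 0], [0, 0, 0], 0], [[-0.34, -0.62, 0], [0, 0, 0], 0]])

```text
t: 38.3
ee_pos: [0.4804, 0.3503, 0.1801]
ee_rot: [-3.141, -0.0, 0.039]
wrist_force: [-0.9, 0.7, 0.7]
finger_gap: -0.0002
```

Run:
```python
from h import *
o=arm.get_obs(); print(o['ee_pos'],o['ee_rot'],o['finger_gap'],o['wrist_force'],o['moment'])
t=cap('top','t11.png');s=cap('scene','s11.png');cap('wrist','w11.png')
a=cv2.resize(t['frame'],None,fx=.78,fy=.78); b=cv2.resize(s['frame'],None,fx=.78,fy=.78)
q=cv2.resize(s['frame'][190:310,160:370],(399,228),interpolation=cv2.INTER_CUBIC);r=cv2.resize(t['frame'][90:170,190:370],(399,228)[:2] and (399,177),interpolation=cv2.INTER_CUBIC)
q2=np.hstack([q,cv2.copyMakeBorder(r,0,51,0,0,0)])
m=np.hstack([a,b]);cv2.imwrite('pics/m11.png',np.vstack([m,cv2.resize(q2,(m.shape[1],int(228*m.shape[1]/798)))]))
```

```text
[0.48041033 0.35032324 0.18006396] [-3.14148873e+00 -2.31506862e-04  3.85545425e-02] -0.00020739075072276938 [-0.86911688  0.65917698  0.67628464] [-0.00962617  0.00133826 -0.03889214]
```

View pics/m11.png

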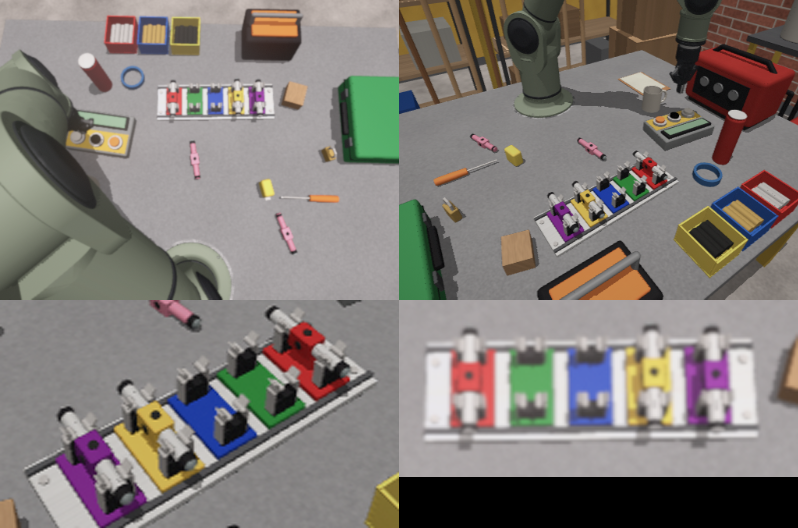

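All three torches (red, yellow, purple) sit in their own clips, and no green or blue torch is anywhere. The formerly hidden corner is empty. I press black.

Call:
drive_tool(motion=[[[0, 0, 0.6], [0, 0, 0], 0], [[0, 0, 0.8], [0, 0, 0], 0], [[0, 0, 0.6], [0, 0, 0], 0], [[0, 0, 0.25], [0, 0, 0], 0], [[0, 0, 0.1], [0, 0, 0], 0], [[0, 0, 0.1], [0, 0, 0], 0], [[0, 0, 0], [0, 0, 0], 0], [[0, 0, 0], [0, 0, 0], 0], [[0, 0, 0], [0, 0, 0], 0], [[0, 0, 0], [0, 0, 0], 0]])

```text
t: 39.45
ee_pos: [0.4817, 0.3493, 0.0831]
ee_rot: [-3.141, -0.001, 0.038]
wrist_force: [-2.0, -4.0, 6.0]
finger_gap: -0.0
```

Call:
drive_tool(motion=[[[0, 0, 0.05], [0, 0, 0], 0], [[0, 0, 0], [0, 0, 0], 0], [[0, 0, 0], [0, 0, 0], 0], [[0, 0, 0], [0, 0, 0], 0], [[0, 0, 0], [0, 0, 0], 0], [[0, 0, 0], [0, 0, 0], 0], [[0, 0, 0], [0, 0, 0], 0], [[0, 0, 0], [0, 0, 0], 0], [[0, 0, 0], [0, 0, 0], 0], [[0, 0, 0], [0, 0, 0], 0]])

```text
t: 40.45
ee_pos: [0.4818, 0.3494, 0.0826]
ee_rot: [-3.141, -0.002, 0.038]
wrist_force: [-10.6, -9.1, 33.9]
finger_gap: -0.0001
```

Call:
drive_tool(motion=[[[0, 0, -0.1], [0, 0, 0], 0], [[0, 0, -0.2], [0, 0, 0], 0], [[0, 0, -0.5], [0, 0, 0], 0], [[0, 0, 0], [0, 0, 0], 0], [[0, 0, 0], [0, 0, 0], 0], [[0, 0, 0], [0, 0, 0], 0], [[0, 0, 0], [0, 0, 0], 0], [[0, 0, 0], [0, 0, 0], 0], [[0, 0, 0], [0, 0, 0], 0], [[0, 0, 0], [0, 0, 0], 0]])

```text
t: 41.45
ee_pos: [0.481, 0.3494, 0.1115]
ee_rot: [3.141, 0.0, 0.039]
wrist_force: [-0.1, -0.1, 0.9]
finger_gap: 0.0001
```

Call:
drive_tool(motion=[[[-0.1, 0.6, 0], [0, 0, 0], 0], [[-0.1, 0.6, 0], [0, 0, 0], 0], [[-0.09, 0.5, 0], [0, 0, 0], 0], [[0, 0, 0.4], [0, 0, 0], 0], [[0, 0, 0.15], [0, 0, 0], 0], [[0, 0, 0.1], [0, 0, 0], 0], [[0, 0, 0.1], [0, 0, 0], 0], [[0, 0, 0.03], [0, 0, 0], 0], [[0, 0, 0], [0, 0, 0], 0], [[0, 0, 0], [0, 0, 0], 0]])

```text
t: 42.45
ee_pos: [0.4721, 0.2813, 0.0824]
ee_rot: [-3.142, -0.001, 0.039]
wrist_force: [-11.6, -8.1, 43.7]
finger_gap: -0.0002
```

Orange is bottomed out. I release it and retreat clear.

Call:
drive_tool(motion=[[[0, 0, -0.1], [0, 0, 0], 0], [[0, 0, -0.2], [0, 0, 0], 0], [[0, 0, -0.5], [0, 0, 0], 0], [[0, 0, -0.8], [0, 0, 0], 0], [[0, 0, -0.8], [0, 0, 0], 0], [[0, 0, -0.8], [0, 0, 0], 0], [[0, 0, 0], [0, 0, 0], 0], [[0, 0, 0], [0, 0, 0], 0], [[0, 0, 0], [0, 0, 0], 0], [[0, 0, 0], [0, 0, 0], 0]])

```text
t: 43.45
ee_pos: [0.4717, 0.281, 0.2076]
ee_rot: [3.141, 0.001, 0.039]
wrist_force: [1.0, 0.2, -0.0]
finger_gap: 0.0002
```

Run:
```python
from h import *
o=arm.get_obs(); print(o['t'],o['ee_pos'],o['wrist_force'])
w=cap('wrist');s=cap('scene')
b=cv2.imread('pics/s11.png'); d=cv2.absdiff(cv2.GaussianBlur(b,(5,5),0),cv2.GaussianBlur(s['frame'],(5,5),0)).max(2)
print('scene change, rack region',(d[190:310,160:370]>40).sum())
cv2.imwrite('pics/m12.png',np.hstack([cv2.resize(w['frame'],(400,300)),cv2.resize(s['frame'],(400,300))]))
```

```text
43.45 [0.4717145  0.28095224 0.20763209] [ 1.04481477  0.19700111 -0.01426907]
scene change, rack region 0
```

View pics/m12.png

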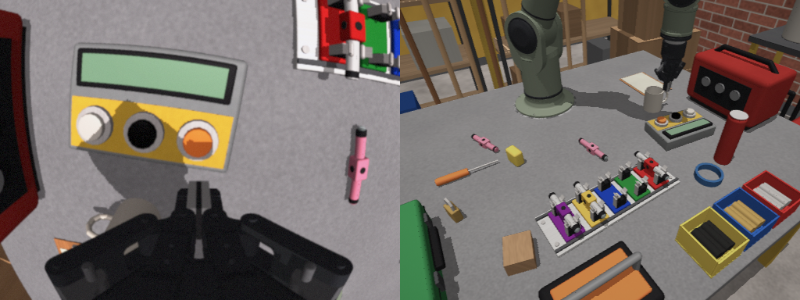

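The keys are all up, the three torches are still clipped, the bystanders are in place and the arm is clear. I hand in.

```bash
python3 -c "
from plant import arm; print(arm.close_job())"
```

```text
the job is handed in; nothing more can be done
None
```

The return is checked in and I handed the job in at about 43 s of the 210 s allowed. It reported no verdict.

- **Order:** I pressed the white key first. I then clipped yellow, purple and red into their own colours and released each one. After that I pressed black, then orange, each fully down and released. No green or blue torch was on the counter.
- **Torches:** each one stopped on its saddles at the expected height, with about 22–24 N of push. The pictures after the last release show all three seated, and the rack looked unchanged after the keys were pressed.
- **Keys:** all three were pushed to their stop and are up again. I pressed the white key harder than needed, about 67 N at the fingertips. That is below the 120 N wrist limit and was not on the gripper's body.
- **Other things:** the bystanders and both pink look-alikes appear where they were. The arm ended clear of everything, with the wrist force near zero.
- **Disagreement:** my first estimate of the yellow clip's position was about 4 mm off sideways. I corrected it from a close wrist view before pushing.

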